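# Open the gas toggle and hold the dosing slide at its pointer

### The arm

A 6-joint arm with a two-finger parallel gripper is mounted at the origin on the work surface. World frame = base frame: x ahead of the robot, y to its left, z up, the work surface at z = 0. Lengths are in m, angles in degrees, forces in N, time in s.
With the tool pointing down it reaches from about 0.4 to 0.825 m from the base axis. Payload 7 kg.
Tool frame: the origin (TCP) lies between the finger pads; the fingertips stand 22 mm ahead of it and the grasp point (between the pads) lies 3 mm ahead of it; z points along the fingers, y is the line along which they close (so a half turn about z gives the same grasp; the last joint's range is limited). The gripper opens to 88 mm and grips with 3 to 60 N. Pads are 19 mm wide; open, the fingers measure 130 mm over their backs; the gripper's body (78 mm by 193 mm) begins 47 mm behind the grasp point.
Start: joints at [91.564, 20.546, 0.682, 0, -70.136, -16.507], TCP at [0.174, 0.652, 0.249] pointing down, gripper open.
Joint ranges: [-176.03, 176.03], [-82.01, 121.73], [-58.28, 71.71], [-173.87, 95.51], [-174.79, -0.11], [-173.66, 173.66]. Speed limits (degrees/s): [136.94, 136.94, 172.46, 180, 180, 180].

### API

Orientations are given as [roll, pitch, yaw] about the fixed x, y, z axes, in that order (R = Rz(yaw) Ry(pitch) Rx(roll)).
In Python, from plant import ctrl gives the robot as it stands.
- The arm moves only by the tool apply_moves, never from a script. Its argument "targets" is a list of rows, each an object with "travel": the shift along the tool's x, y, z in mm, a list of three; "roll": the turn about the tool's z in degrees; "jaw": the finger opening in mm, from 0 to 87.6. In form: [{"travel": [tx, ty, tz], "roll": roll, "jaw": jaw}, ...]. A call has 1 to 10 rows; each row shifts and turns the commanded pose from where the row before left it, along the tool's axes as they then stand; what a row does not reach is not made up. A row lasts 1/10 s, in which the tool goes at most 50 mm and 8.59 degrees, less where a joint would pass 70% of its speed; a pose out of reach is approached as far as the arm can. A call with a gripper value outside its range is refused whole. The fingers move at their own pace and stop on an object; the grip force is fixed at half the most. Time passes only in rows, so rows that do not move let the fingers close. It gives the time, the measured TCP pose, the force, the opening and the grip force at its end, in the units of the state.
- ctrl.get_obs(): the state, without advancing time (a new reading comes with each control period).
- ctrl.snapshot(name): name is "side" or "top"; returns the picture (480x640x3 uint8, red, green, blue); there is no depth.
- ctrl.calibration(name): a dict with "K" (3x3 intrinsics, pixels), "dist_coeffs" ([k1, k2, p1, p2, k3] as OpenCV has them; the pictures are not rectified), "extrinsics" (4x4, takes a point from camera to world coordinates). Camera axes: x right, y down, z forward; pixel columns grow to the right and rows downward; lengths in m; the calibration is good to about 2 mm. A picture is of the moment at which its call begins. calibration takes no time and is no camera call.
- ctrl.close_job(): hands the job in; it is judged then, once.
The state is a dict: "clock": time; "joint_pos": joint angles; "qvel": joint speeds; "tau": joint torques, N m; "tool_pos": TCP position; "orientation": TCP orientation; "force": force on the tool from outside, world axes, zero at the start; "moment": the same for the moment, N m; "opening": finger opening in m; "gripper_force": force on a finger pad.
Only numpy, scipy, OpenCV 4.12 (cv2) and the standard library are available. Lean on these libraries where they do the work, as an engineer would, in place of code of your own. Each camera call takes 0.05 s, during which the arm holds its last target. There are 200 camera calls.

### The job

At the bottling bench, first flip the ball-topped toggle of the gas valve on: from leaning towards the robot right over to leaning away. Then take the grip bar of the dosing unit's spring-return slide and pull it out until the tongue on the end of the bar lines up with the pointer on the scale rail, not well past it, and finish while still holding it there, because the spring pulls it back if let go. Do not pull the slide before the gas is on, do not shift the pointer, and leave the bottles and other things on the bench standing where they are.

Things in the scene. Friction and masses are not known exactly. Their poses are not given: they have to be found in the camera images.
- gas_valve: Fixed small steel valve: base plate 120 (x) x 100 (y) x 8 mm, on it a block 70 x 50 mm, 44 mm high, with brass stubs left and right and two hinge cheeks on top (to 67 mm). Origin on the bench under the hinge. Its x axis points away from the robot (yawed up to 0.25 rad), z up. It and the dosing unit stand one on each side of the bench, either way round.
- gas_toggle (a joint): Toggle angle, rad: 0 = off, leaning 0.6 rad from upright to the valve's -x (towards the robot); 0.6 = upright; 1.2 = on, leaning 0.6 rad to +x. The hinge lies along the valve's y axis, 58 mm above the bench. Lever mass 0.16 kg: past upright it falls over to the side by itself, and stays there. About 0.1 N m at most turns it.
- toggle_ball (a point): Centre of the dark steel ball (34 mm diameter) at the end of the toggle's 12 mm steel rod, 85 mm from the hinge: 128 mm above the bench and 48 mm to the valve's -x when off, 143 mm high when upright.
- dosing_unit: Fixed steel dosing unit: base plate 325 x 120 x 8 mm and housing 140 x 110 mm, 85 mm high, whose front face is 55 mm to +x of the origin; a cylinder on the housing reaches 116 mm height, starting 83 mm to +x. Origin on the bench under the centre of the grip bar with the slide home. Its x axis points away from the robot (yawed up to 0.25 rad); the slide is pulled along -x; z up. A scale rail stands on its +y side (y = 69 to 81 mm, top 90 mm high).
- dose_slide (a joint): How far the slide is pulled out to the dosing unit's -x, m: 0 = home, end stop 0.115. A spring pulls it home with 3.6 N at 0 rising 60 N/m (9 N at 0.09).
- grip_centre (a point): Centre of the black crosswise grip bar on the slide, 115 mm above the bench. The bar is 16 mm (x) x 64 mm (y) x 20 mm high, from 105 to 125 mm above the bench, on an 8 mm thick, 44 mm wide upright steel plate that stands below its middle; it is free in front and behind and moves with the slide.
- tongue_tip (a point): Tip of the thin steel tongue (6 mm wide, 6 mm high) on the bar's +y end: 53 mm to +y of the bar's centre, 115 mm high, at the same x as the bar's centre line. Axes as the dosing unit.
- pointer_tip (a point): Tip of the pointer (6 mm wide steel blade, 115 mm high) on a small dark steel rider on the scale rail; it points to -y, its tip 56 mm to +y of the slide's centre line. It is set anew each time, 45 to 90 mm to the dosing unit's -x of the home position; the rider's top is at 118 mm. A push of over 4 N shifts it. Axes as the dosing unit.
- bottle_mid: Loose brown glass bottle, 62 mm diameter, 230 mm high, in the middle of the bench, between and beyond the two units. Origin at its foot.
- bottle_left: Loose brown bottle as the middle one, out to the left (+y).
- bottle_right: Loose brown bottle as the middle one, out to the right (-y).
- cap_jar: Loose clear jar with a steel lid, 66 mm diameter, 75 mm high, between the two units. Origin at its foot.
- cup: Loose white cup, 72 mm diameter, 90 mm high, near the robot on the left. Origin at its foot.
- wrench: Loose steel wrench 160 mm long, lying near the robot on the right. Origin at the centre of its underside.

How it is judged (in metres and radians):
On the way, in this order (a step that is already met when the one before it is completed fails the run):
1. the gas toggle is over to on (value of joint gas_toggle above 1.1 rad), for 0.2 s.
2. the slide is held at the pointer (x of tongue_tip in the frame of pointer_tip between -0.007 and 0.007 m and contact force between dose_slide and the fingers above 2 N), for 0.3 s.
At the end, for the whole second after the job is handed in: The toggle is on (over 1.1 rad); the fingers press on the grip bar with over 2 N and keep the slide still (under 20 mm/s), its tongue within 7 mm of the pointer along the pull direction (all of step 2 and value of joint gas_toggle above 1.1 rad and velocity of joint dose_slide between -0.02 and 0.02 m/s); the arm keeps its last pose, push and grip.
It fails at once if the slide is pulled out over 20 mm while the gas toggle is not on (value of joint dose_slide above 0.02 m and value of joint gas_toggle below 1 rad).
It fails at once if the slide is pulled over 18 mm past the pointer (x of tongue_tip in the frame of pointer_tip below -0.018 m).
It fails at once if the pointer is shifted over 6 mm (distance of pointer_tip from where it was at the start of the episode above 0.006 m).
It fails at once if a bottle, the jar, the cup or the wrench is moved over 40 mm or a standing one tipped (distance of any of bottle_mid, bottle_left, bottle_right, cap_jar, cup, wrench from where it was at the start of the episode above 0.04 m or angle between any of bottle_mid, bottle_left, bottle_right, cap_jar, cup's own z axis and vertical above 0.4 rad).
It also fails if it takes over 51 s, if anything falls off the work surface, if the arm or the gripper's body presses on something with over 40 N, if the wrist force passes 120 N, or if a joint passes its speed limit or range.

## Working session

There is one attempt and no reset: what is moved stays moved. The work goes in short steps, Python scripts to look and compute and a tool call to move; the robot and the scene stay as the last step left them, time stands still between calls to the robot, and variables do not carry over. Pictures are saved under pics/ and viewed, at most 10 in all, crops included, and the job is handed in when it is done.

Besides the shell and the picture viewer there is one more tool, called after "Call:" as name(argument=value, ...), one argument or row to a line, values as JSON. apply_moves: Moves the arm, as the interface text tells. Its arguments: {"type":"object","properties":{"targets":{"type":"array","items":{"type":"object","properties":{"travel":{"type":"array","items":{"type":"number"}},"roll":{"type":"number"},"jaw":{"type":"number"}}}}},"required":["targets"]}

```bash
ls; mkdir -p pics; python3 - <<'E'
from plant import ctrl
import cv2,numpy as np
for n in("side","top"):
    cv2.imwrite(f"pics/{n}0.png",ctrl.snapshot(n)[:,:,::-1])
    c=ctrl.calibration(n);print(n,np.round(c["extrinsics"],3).tolist(),np.round(c["K"],1).tolist(),c["dist_coeffs"])
o=ctrl.get_obs();print(o)
E
```

```text
pics
side [[0.952, -0.2, 0.233, 0.161], [-0.306, -0.599, 0.74, -1.117], [-0.008, -0.776, -0.631, 1.07], [0.0, 0.0, 0.0, 1.0]] [[554.5, 0.0, 312.4], [0.0, 554.5, 245.1], [0.0, 0.0, 1.0]] [-0.04646679  0.          0.          0.          0.        ]
top [[0.025, -0.994, 0.109, 0.411], [-1.0, -0.024, 0.012, 0.005], [-0.009, -0.109, -0.994, 1.231], [0.0, 0.0, 0.0, 1.0]] [[550.8, 0.0, 322.1], [0.0, 550.8, 233.2], [0.0, 0.0, 1.0]] [0.05499377 0.         0.         0.         0.        ]
{'clock': 0.1, 'joint_pos': array([ 9.15638892e+01,  2.05853855e+01,  6.39010354e-01, -1.88791414e-02,
       -7.01377705e+01, -1.65069551e+01]), 'qvel': array([-0.05895263, -0.07786929,  0.17799641,  0.0848732 ,  0.02005884,
        0.01735548]), 'tau': array([-1.94480628e-03, -5.84162951e+01,  2.93751848e+01,  7.01563373e+00,
        1.02070443e-02, -4.39652956e-05]), 'tool_pos': array([0.17396686, 0.65176017, 0.24773464]), 'orientation': array([ 1.79914279e+02, -6.89353228e-03, -1.49494881e+01]), 'force': array([ 0.34522562,  0.43528087, -0.20967078]), 'moment': array([ 0.04356491,  0.00985707, -0.00425103]), 'gripper_force': 0.0, 'opening': 0.08774846678060175}
```

View pics/side0.png

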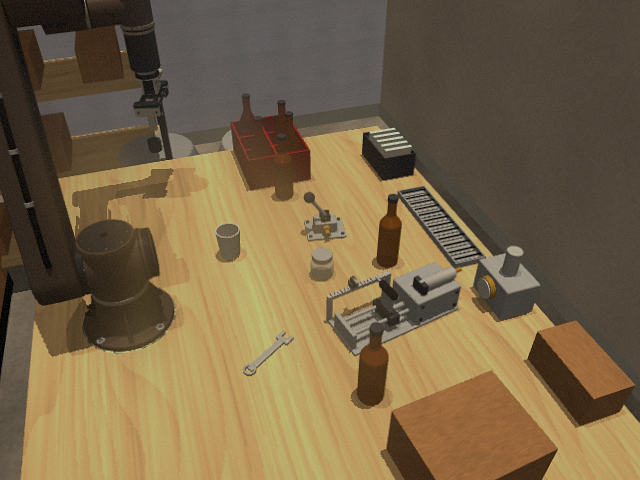

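View pics/top0.png

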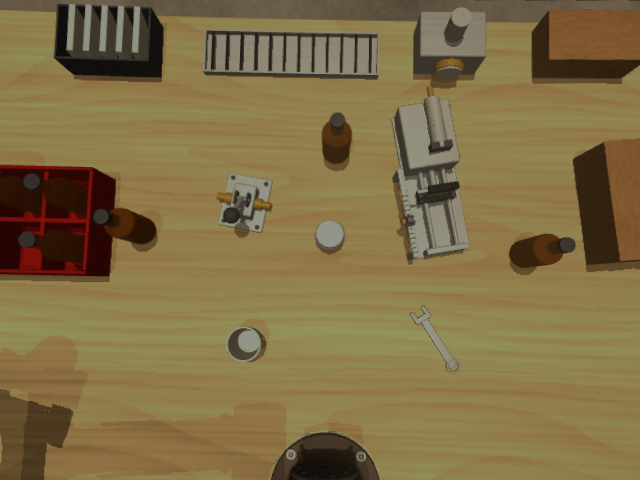

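The side view shows the valve at about (325,222), with its ball at (309,198), and the dosing unit at about (395,300). The top view shows the valve ball at (232,215), the grip bar at (438,191) and the rider near (406,222). I'll zoom in on both units.

```bash
python3 - <<'E'
import cv2,numpy as np
t=cv2.imread("pics/top0.png");s=cv2.imread("pics/side0.png")
a=cv2.resize(t[160:260,380:480],(400,400),interpolation=cv2.INTER_CUBIC)
b=cv2.resize(t[160:250,200:290],(400,400),interpolation=cv2.INTER_CUBIC)
cv2.imwrite("pics/tc.png",np.hstack([a,b]))
cv2.imwrite("pics/sc.png",cv2.resize(s[250:360,315:475],(800,550),interpolation=cv2.INTER_CUBIC))
E
```

```text
(no output)
```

View pics/tc.png

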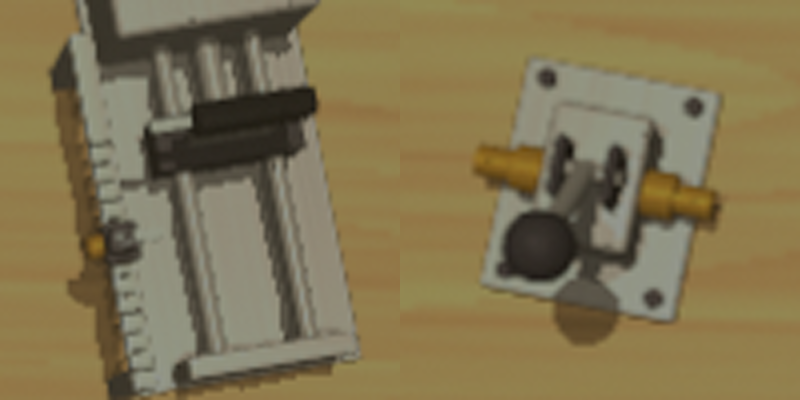

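View pics/sc.png

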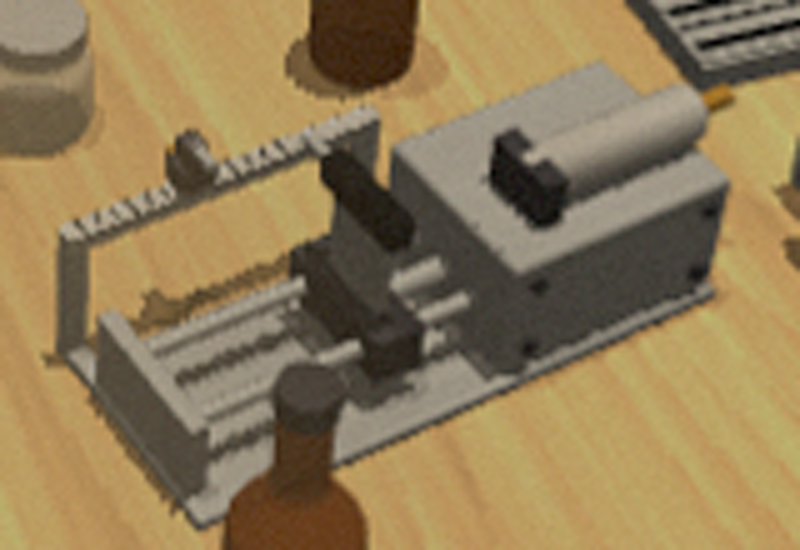

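The crops show the bar top running from about (428,188) to (459,185.5) in full top-image pixels, the tongue tip near (418,192), and the rider near (410,220). The ball is at about (321.5/4.44...). I'll compute positions with ray casting.

```bash
cat > h.py <<'E'
import cv2,numpy as np
from plant import ctrl
def ray(n,uv):
    c=ctrl.calibration(n);E=np.array(c["extrinsics"])
    p=cv2.undistortPoints(np.array([[uv]],float),np.array(c["K"]),np.array(c["dist_coeffs"]))[0,0]
    return E[:3,3],E[:3,:3]@np.r_[p,1]
def onz(n,uv,z):
    o,d=ray(n,uv);return o+d*(z-o[2])/d[2]
def proj(n,P):
    c=ctrl.calibration(n);W=np.linalg.inv(np.array(c["extrinsics"]))
    return cv2.projectPoints(np.array([P],float),cv2.Rodrigues(W[:3,:3])[0],W[:3,3],np.array(c["K"]),np.array(c["dist_coeffs"]))[0][0,0]
def tc(x,y): return (380+x/4-.4,160+y/4-.4)
def vc(x,y): return (200+(x-400)*.225-.4,160+y*.225-.4)
def sc(x,y): return (315+x/5-.4,250+y/5-.4)
E
python3 - <<'E'
from h import *
np.set_printoptions(precision=4,suppress=True)
def yaw(a,b): d=b-a; return np.arctan2(d[1],d[0])
B=[onz("top",vc(*p),.128) for p in[(540,245)]][0];print("ball",B, onz("side",sc(-30,-260),.128))
print("ball side",onz("side",(309,198),.128))
c=[onz("top",vc(*p),.008) for p in[(530,60),(720,95),(672,320),(482,287)]];m=sum(c)/4
print("valve plate centre",m,yaw(c[3],c[0]),yaw(c[2],c[1]),yaw(c[1],c[0])-np.pi/2,yaw(c[2],c[3])-np.pi/2)
l,r=onz("top",tc(192,113),.12),onz("top",tc(317,101),.12)
print("bar",(l+r)/2,np.linalg.norm(l-r),yaw(r,l)-np.pi/2)
a,b=onz("side",sc(328,165),.122),onz("side",sc(402,237),.122);print("bar side",(a+b)/2,np.linalg.norm(a-b),yaw(b,a)-np.pi/2)
print("tongue",onz("top",tc(150,130),.115))
print("rod yaw",yaw(onz("top",tc(215,350),.04),onz("top",tc(178,180),.04)),yaw(onz("top",tc(307,335),.04),onz("top",tc(280,185),.04)))
print("rail",yaw(onz("top",tc(137,390),.09),onz("top",tc(80,45),.09)), "side",yaw(onz("side",sc(65,230),.09),onz("side",sc(375,112),.09)))
print("rider",onz("top",tc(122,241),.118),onz("side",sc(192,150),.115), "ptr tip",onz("top",tc(150,238),.115))
print("jar",onz("top",(330,230),.075),"bottlemid",onz("top",(337,119),.23))
E
```

```text
ball [0.5646 0.2036 0.128 ] [0.5671 0.2073 0.128 ]
ball side [0.5676 0.2049 0.128 ]
valve plate centre [0.6102 0.1954 0.008 ] -0.1627213815634149 -0.17263790003999654 -0.16000444224082355 -0.14855965786853642
bar [ 0.6344 -0.2257  0.12  ] 0.06365458600918487 0.118964721257105
bar side [ 0.633  -0.2294  0.122 ] 0.060195556628721315 0.2320858014015088
tongue [ 0.6223 -0.1737  0.115 ]
rod yaw 0.21680291923155184 0.17579654598265157
rail 0.1709745359476251 side 0.17373282556652922
rider [ 0.5642 -0.1594  0.118 ] [ 0.5685 -0.1613  0.115 ] ptr tip [ 0.5665 -0.1741  0.115 ]
jar [0.5445 0.0027 0.075 ] bottlemid [ 0.7354 -0.005   0.23  ]
```

Call:
apply_moves(
  targets=[
    {"travel": [37,28,0],"roll": 0,"jaw": 0},
    {"travel": [37,28,0],"roll": 0,"jaw": 0},
    {"travel": [37,28,0],"roll": 0,"jaw": 0},
    {"travel": [37,28,0],"roll": 0,"jaw": 0},
    {"travel": [37,28,0],"roll": 0,"jaw": 0},
    {"travel": [37,28,0],"roll": 0,"jaw": 0},
    {"travel": [37,28,0],"roll": 0,"jaw": 0},
    {"travel": [37,28,0],"roll": 0,"jaw": 0},
    {"travel": [37,28,0],"roll": 0,"jaw": 0},
    {"travel": [37,28,0],"roll": 0,"jaw": 0},
  ],
)

```text
clock: 1.1
tool_pos: [0.46, 0.2845, 0.2485]
orientation: [180.0, 0.0, -14.9]
force: [0.9, 0.7, 0.0]
opening: 0.0131
gripper_force: 0.0
```

Call:
apply_moves(
  targets=[
    {"travel": [37,28,0],"roll": 0,"jaw": 0},
    {"travel": [37,28,0],"roll": 0,"jaw": 0},
    {"travel": [0,0,0],"roll": -5.8,"jaw": 0},
    {"travel": [0,0,30],"roll": 0,"jaw": 0},
    {"travel": [0,0,30],"roll": 0,"jaw": 0},
    {"travel": [0,0,0],"roll": 0,"jaw": 0},
  ],
)

```text
clock: 1.7
tool_pos: [0.5142, 0.2112, 0.1845]
orientation: [179.7, 0.3, -9.2]
force: [-0.8, -0.4, -0.6]
opening: 0.0006
gripper_force: 0.0
```

Call:
apply_moves(
  targets=[
    {"travel": [0,0,26],"roll": 0,"jaw": 0},
    {"travel": [0,0,26],"roll": 0,"jaw": 0},
    {"travel": [15,0,0],"roll": 0,"jaw": 0},
    {"travel": [10,0,0],"roll": 0,"jaw": 0},
    {"travel": [10,0,0],"roll": 0,"jaw": 0},
    {"travel": [10,0,0],"roll": 0,"jaw": 0},
    {"travel": [10,0,0],"roll": 0,"jaw": 0},
    {"travel": [10,0,0],"roll": 0,"jaw": 0},
    {"travel": [10,0,0],"roll": 0,"jaw": 0},
    {"travel": [10,0,0],"roll": 0,"jaw": 0},
  ],
)

```text
clock: 2.7
tool_pos: [0.6013, 0.1994, 0.1366]
orientation: [-180.0, -0.0, -9.1]
force: [-0.1, -0.2, 0.7]
opening: 0.0004
gripper_force: 0.0
```

Call:
apply_moves(
  targets=[
    {"travel": [10,0,0],"roll": 0,"jaw": 0},
    {"travel": [10,0,0],"roll": 0,"jaw": 0},
    {"travel": [10,0,0],"roll": 0,"jaw": 0},
    {"travel": [0,0,0],"roll": 0,"jaw": 0},
    {"travel": [-30,0,0],"roll": 0,"jaw": 0},
    {"travel": [-40,0,0],"roll": 0,"jaw": 0},
    {"travel": [-40,0,0],"roll": 0,"jaw": 0},
    {"travel": [0,0,-45],"roll": 0,"jaw": 0},
    {"travel": [0,0,-45],"roll": 0,"jaw": 0},
    {"travel": [0,0,-25],"roll": 0,"jaw": 0},
  ],
)

```text
clock: 3.7
tool_pos: [0.5217, 0.2129, 0.2557]
orientation: [-179.8, -0.2, -9.1]
force: [1.2, 0.5, 0.2]
opening: 0.0006
gripper_force: 0.0
```

```bash
python3 - <<'E'
from h import *
t=ctrl.snapshot("top")[:,:,::-1];s=ctrl.snapshot("side")[:,:,::-1]
r=lambda i:cv2.resize(i,(400,400),interpolation=cv2.INTER_CUBIC)
cv2.imwrite("pics/v1.png",np.hstack([r(t[130:250,190:310]),r(s[160:260,270:370])]))
E
```

```text
(no output)
```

View pics/v1.png

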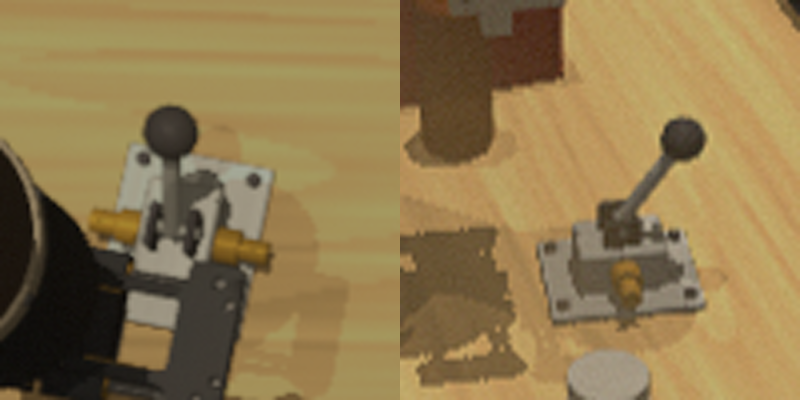

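The toggle now leans away from the robot: the ball is at about (241,169) in the top view, and the side view agrees. Next is the grip bar.

Call:
apply_moves(
  targets=[
    {"travel": [18,41.5,0],"roll": 0,"jaw": 0},
    {"travel": [18,41.5,0],"roll": 0,"jaw": 50},
    {"travel": [18,41.5,0],"roll": 0,"jaw": 50},
    {"travel": [18,41.5,0],"roll": 0,"jaw": 50},
    {"travel": [18,41.5,0],"roll": 0,"jaw": 50},
    {"travel": [18,41.5,0],"roll": 0,"jaw": 50},
    {"travel": [18,41.5,0],"roll": 0,"jaw": 50},
    {"travel": [18,41.5,0],"roll": 0,"jaw": 50},
    {"travel": [18,41.5,0],"roll": 0,"jaw": 50},
    {"travel": [18,41.5,0],"roll": 0,"jaw": 50},
  ],
)

```text
clock: 4.8
tool_pos: [0.6329, -0.2277, 0.2507]
orientation: [-180.0, 0.1, -9.1]
force: [1.7, 1.4, -0.4]
opening: 0.0499
gripper_force: 0.0
```

Call:
apply_moves(
  targets=[
    {"travel": [0,0,0],"roll": 7.9,"jaw": 50},
    {"travel": [0,0,0],"roll": 7.9,"jaw": 50},
    {"travel": [0,0,0],"roll": 7.9,"jaw": 50},
    {"travel": [0,0,0],"roll": 7.9,"jaw": 50},
    {"travel": [0,0,0],"roll": 7.9,"jaw": 50},
    {"travel": [0,0,0],"roll": 7.9,"jaw": 50},
    {"travel": [0,0,0],"roll": 7.9,"jaw": 50},
    {"travel": [0,0,0],"roll": 7.9,"jaw": 50},
    {"travel": [0,0,0],"roll": 7.9,"jaw": 50},
    {"travel": [0,0,0],"roll": 0,"jaw": 50},
  ],
)

```text
clock: 5.8
tool_pos: [0.6327, -0.2259, 0.2506]
orientation: [179.9, 0.0, -80.4]
force: [0.6, -0.1, -1.0]
opening: 0.05
gripper_force: 0.0
```

Call:
apply_moves(
  targets=[
    {"travel": [0,0,40],"roll": 0,"jaw": 50},
    {"travel": [0,0,40],"roll": 0,"jaw": 50},
    {"travel": [0,0,20],"roll": 0,"jaw": 50},
    {"travel": [0,0,16],"roll": 0,"jaw": 50},
    {"travel": [0,0,16],"roll": 0,"jaw": 50},
    {"travel": [0,0,0],"roll": 0,"jaw": 50},
  ],
)

```text
clock: 6.4
tool_pos: [0.6313, -0.2257, 0.1165]
orientation: [179.7, 0.1, -80.0]
force: [0.7, 0.2, -0.4]
opening: 0.0502
gripper_force: 0.0
```

Call:
apply_moves(
  targets=[
    {"travel": [0,0,0],"roll": 0,"jaw": 25},
    {"travel": [0,0,0],"roll": 0,"jaw": 5},
    {"travel": [0,0,0],"roll": 0,"jaw": 5},
    {"travel": [0,0,0],"roll": 0,"jaw": 5},
    {"travel": [0,0,0],"roll": 0,"jaw": 5},
    {"travel": [0,0,0],"roll": 0,"jaw": 5},
  ],
)

```text
clock: 7.0
tool_pos: [0.634, -0.226, 0.1202]
orientation: [-179.9, -0.0, -80.2]
force: [2.1, 0.5, 0.3]
opening: 0.0156
gripper_force: 30.0
```

```bash
python3 - <<'E'
from h import *
t=ctrl.snapshot("top")[:,:,::-1];s=ctrl.snapshot("side")[:,:,::-1]
r=lambda i:cv2.resize(i,(400,400),interpolation=cv2.INTER_CUBIC)
cv2.imwrite("pics/g1.png",np.hstack([r(t[160:260,380:480]),r(s[250:330,330:410])]))
E
```

```text
(no output)
```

View pics/g1.png

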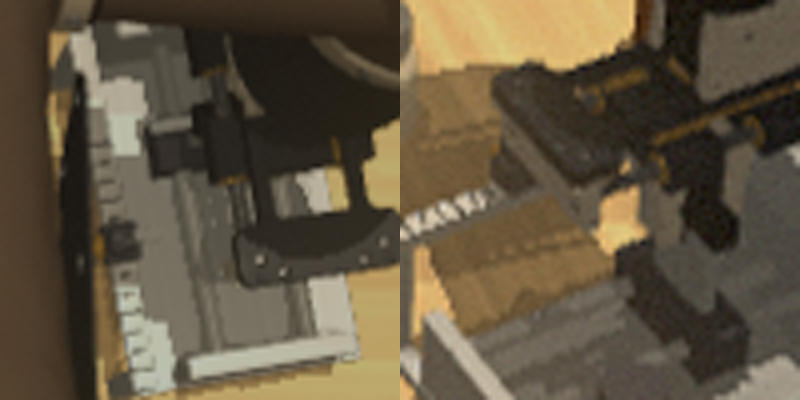

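The gripper holds the bar (opening 15.6 mm, 30 N). The tongue, at crop (172,126), and the rider, at (121,240), are both visible from the top. I'll pull 45 mm, then look.

Call:
apply_moves(
  targets=[
    {"travel": [0,5,0],"roll": 0,"jaw": 5},
    {"travel": [0,5,0],"roll": 0,"jaw": 5},
    {"travel": [0,5,0],"roll": 0,"jaw": 5},
    {"travel": [0,5,0],"roll": 0,"jaw": 5},
    {"travel": [0,5,0],"roll": 0,"jaw": 5},
    {"travel": [0,5,0],"roll": 0,"jaw": 5},
    {"travel": [0,5,0],"roll": 0,"jaw": 5},
    {"travel": [0,5,0],"roll": 0,"jaw": 5},
    {"travel": [0,5,0],"roll": 0,"jaw": 5},
    {"travel": [0,0,0],"roll": 0,"jaw": 5},
  ],
)

```text
clock: 8.1
tool_pos: [0.5892, -0.2345, 0.1202]
orientation: [-179.9, -0.1, -80.2]
force: [6.2, -3.1, 0.2]
opening: 0.0161
gripper_force: 30.0
```

```bash
python3 - <<'E'
from h import *
t=ctrl.snapshot("top")[:,:,::-1]
cv2.imwrite("pics/p1.png",cv2.resize(t[180:240,390:470],(800,600),interpolation=cv2.INTER_CUBIC))
E
```

```text
(no output)
```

View pics/p1.png

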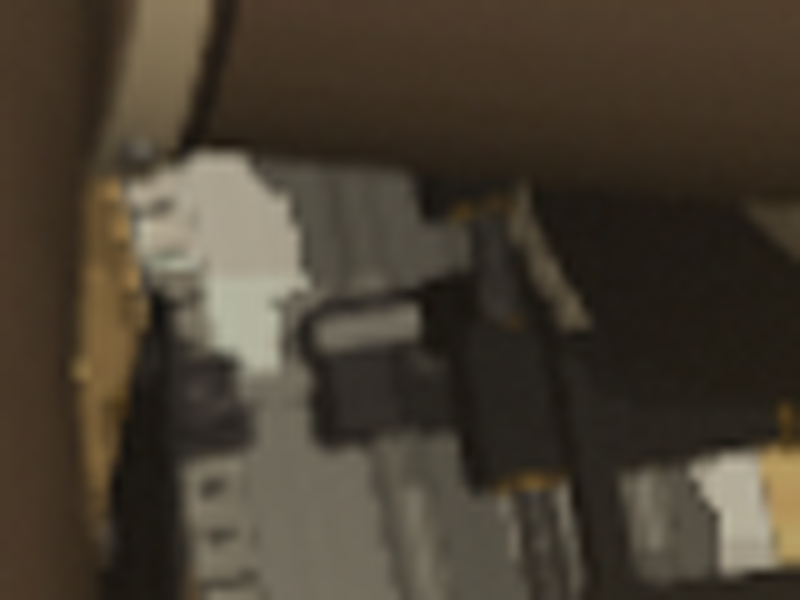

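The tongue is at crop (365,328), in full pixels about (426.5,212.8). The rider is at (205,398), about (410.5,219.8), with its faint blade beside it. I'll look at a contrast-stretched comparison to find the blade.

```bash
python3 - <<'E'
from h import *
np.set_printoptions(precision=4,suppress=True)
n=np.mean([ctrl.snapshot("top")[:,:,::-1].astype(float) for _ in range(6)],0)
o=cv2.imread("pics/top0.png").astype(float)
def f(i,lo,hi,b):
    i=i[b[0]:b[1],b[2]:b[3]];return cv2.resize(np.clip((i-lo)/(hi-lo)*255,0,255).astype(np.uint8),(400,400),interpolation=cv2.INTER_CUBIC)
b=(200,232,400,432)
cv2.imwrite("pics/p2.png",np.hstack([f(o,60,190,b),f(n,30,150,b)]))
th=.174;xd=np.array([np.cos(th),np.sin(th),0])
T=onz("top",(390+36.5-.45,180+32.8-.45),.118);R=onz("top",(390+20.5-.45,180+39.8-.45),.118)
print(T,R,(T-R)@xd)
E
```

```text
[ 0.5804 -0.1916  0.118 ] [ 0.5653 -0.1593  0.118 ] 0.009310056771606344
```

View pics/p2.png

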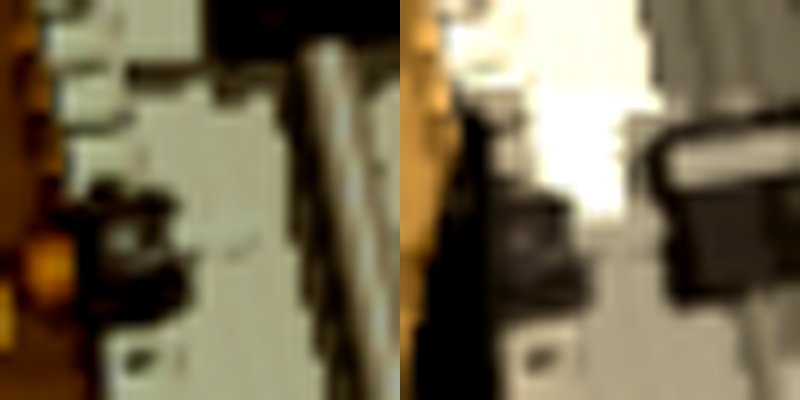

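The left panel shows the blade from (185,240) to (260,228), with its centre at full px (417.3,218.1). In the right panel the tongue's centre is at full px (425.9,212.5).

```bash
python3 - <<'E'
from h import *
th=.174;xd=np.array([np.cos(th),np.sin(th),0]);yd=np.array([-np.sin(th),np.cos(th),0])
T=onz("top",(425.9,212.5),.118);R=onz("top",(417.3,218.1),.118)
print((T-R)@xd,(T-R)@yd)
print("tongue expected from TCP", (ctrl.get_obs()["tool_pos"]-R)@xd)
E
```

```text
0.00872357263808252 -0.01912148059683334
tongue expected from TCP 0.010806760683699151
```

Call:
apply_moves(
  targets=[
    {"travel": [0,3,0],"roll": 0,"jaw": 5},
    {"travel": [0,3,0],"roll": 0,"jaw": 5},
    {"travel": [0,3,0],"roll": 0,"jaw": 5},
    {"travel": [0,0,0],"roll": 0,"jaw": 5},
    {"travel": [0,0,0],"roll": 0,"jaw": 5},
    {"travel": [0,0,0],"roll": 0,"jaw": 5},
    {"travel": [0,0,0],"roll": 0,"jaw": 5},
    {"travel": [0,0,0],"roll": 0,"jaw": 5},
  ],
)

```text
clock: 9.25
tool_pos: [0.5811, -0.2361, 0.1202]
orientation: [-179.8, -0.1, -80.2]
force: [7.3, -3.2, 0.5]
opening: 0.0157
gripper_force: 30.0
```

```bash
python3 - <<'E'
from h import *
n=np.mean([ctrl.snapshot("top")[:,:,::-1].astype(float) for _ in range(6)],0)
i=n[195:235,400:440];cv2.imwrite("pics/p3.png",cv2.resize(np.clip((i-30)*2.1,0,255).astype(np.uint8),(600,600),interpolation=cv2.INTER_CUBIC))
E
```

```text
(no output)
```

View pics/p3.png

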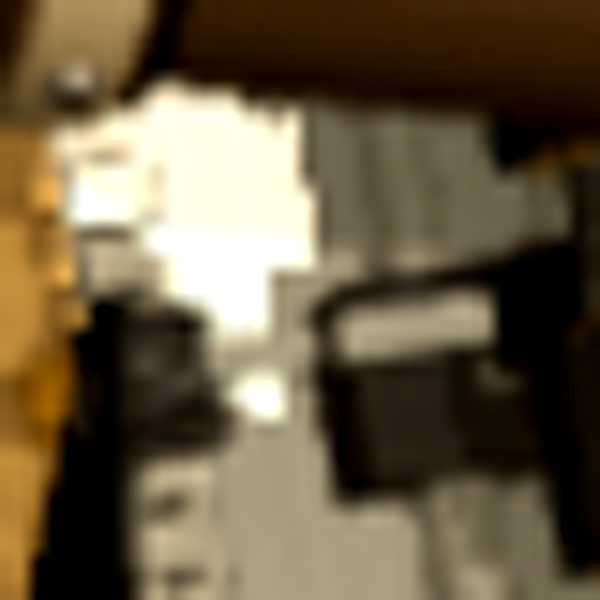

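The tongue centre is at crop (415,325), and extending its line to the blade gives about (267,350). The blade is the shaded strip between the two lit patches at about (267,356), so it is within 1–2 mm. I'll add 1 mm, settle and hand in.

Call:
apply_moves(
  targets=[
    {"travel": [0,1,0],"roll": 0,"jaw": 5},
    {"travel": [0,0,0],"roll": 0,"jaw": 5},
    {"travel": [0,0,0],"roll": 0,"jaw": 5},
    {"travel": [0,0,0],"roll": 0,"jaw": 5},
    {"travel": [0,0,0],"roll": 0,"jaw": 5},
    {"travel": [0,0,0],"roll": 0,"jaw": 5},
    {"travel": [0,0,0],"roll": 0,"jaw": 5},
  ],
)

```text
clock: 10.25
tool_pos: [0.5802, -0.2363, 0.1202]
orientation: [-179.8, -0.1, -80.2]
force: [7.6, -2.8, -1.2]
opening: 0.0158
gripper_force: 30.0
```

```bash
python3 -c "
from plant import ctrl
print(ctrl.get_obs()['tool_pos']);print(ctrl.close_job())"
```

```text
[ 0.58020332 -0.23625898  0.12022019]
the job is handed in; nothing more can be done
None
```

The gas toggle is on, and I handed the job in with the gripper holding the slide out about 55 mm, its tongue within about 2 mm of the pointer by my camera measurements; no verdict came back.

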